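Prop a practice board on the cabinet's pull-out rest

TASK

Prop the breadboard panel up so that it can be read and probed hands-free: pull the board rest at the foot of the blue component cabinet fully out to its stop by its knob, then lean the panel against the cabinet's rubber top edge, posts up and circuit side towards the front, with its foot standing on the rest between the horns of the dark foot bar and hard up against that bar, so that it cannot slide. Set it down gently, without ramming or dropping it, and leave the battery, the multimeter and the phone where they are.

Things in the scene. Friction and masses are not known exactly. Their poses are not given: they have to be found in the camera images.
- board_centre (a point): centre (half-way up the wood) of the panel: a loose plywood plank 280 x 60 x 12 mm, 0.2 to 0.4 kg, lying flat, circuit side up. x runs along it from the foot (black rubber end) to the head (red and black binding posts), y across, z out of the circuit side. On the wood lies a white breadboard 165 x 54 x 9 mm, its middle at x = +8 mm; posts 18 mm high at x = +88 mm. Grip it across its 60 mm, square or aslant
- board_foot (a point): middle of the upper (circuit side) edge of the panel's foot end: 140 mm from board_centre along its -x, 6 mm along its z; same axes. When the panel leans (48 to 59 degrees to the desk, depending on the foot bar), this edge meets the bar's rear face 6 to 8 mm above the rest's floor, and the lower edge stands on the floor
- board_head (a point): middle of the upper (circuit side) edge of the panel's head end: 140 mm from board_centre along +x, 6 mm along z
- cabinet: blue steel component cabinet, fixed, 200 mm deep (x), 170 wide (y), 150 high; origin at the centre of its underside; its front looks along its own -x. Its nine small drawers are shut and do not move; below them the lowest 44 mm of the front are open for the pull-out rest. A rubber edging of 6 mm radius rounds the front top edge
- cabinet_edge (a point): middle of the front top edge of the cabinet (where its front plane and its top plane meet, 150 mm above the desk), which the panel leans on; axes as the cabinet
- rest (a joint): the pull-out board rest, an aluminium slide at the foot of the cabinet: metres pulled out along the cabinet's -x, 0 shut, 0.15 at the end stop; it starts ajar and stays where it is left (about 2.5 N of friction)
- rest_toe (a point): where the rest's floor (10 mm above the desk) meets the inner face of its front lip (8 mm thick, 30 high), in the middle. Moves with it; axes as cabinet, +x to the cabinet, whose front is 150 mm off when fully out. Across the floor a foot bar 16 mm high is clamped; its rear face (bar_toe), 15 to 48 mm behind this point, is not reported: feel for it. Its horns, 22 mm long, leave 72 mm for the foot
- rest_knob (a point): middle of the black knob on the front of the lip, by which the rest is pulled: 21 mm diameter, axis along x, about 19 mm long here, 21 mm above the desk, 22 mm in front of the lip's front face, free on all sides
- block_9v: red 9 V block battery, 17 x 30 x 51 mm, standing on end on the cabinet's top; origin at the centre of its underside. Leave it alone
- multimeter: hand multimeter, 146 x 70 x 42 mm, lying on the desk on the left; origin at the centre of its underside. Leave it alone
- phone: phone, 134 x 67 x 9 mm, lying on the desk on the right; origin at the centre of its underside. Leave it alone

How it is judged:
By the outcome, as a careful person would: the job done as asked, in the order asked, and still so for the second after the job is handed in, with the robot touching nothing.
It also fails if it takes over 70 s, if anything falls off the work surface, if the arm or the gripper's body presses on something with over 40 N, if the wrist force passes 120 N, or if a joint passes its speed limit or range.

ROBOT

A 6-joint arm with a two-finger parallel gripper is mounted at the origin on the work surface; the furniture and walls round the work are solid. World frame = base frame: x ahead of the robot, y to its left, z up, the work surface at z = 0. Lengths are in m, angles in rad, forces in N, time in s.
With the tool pointing down it reaches from about 0.325 to 0.925 m from the base axis. Payload 3.1 kg.
Tool frame: the origin (TCP) lies on the centre line of the jaws, within the pads' length; the fingertips stand 22 mm ahead of it and the grasp point (between the pads) lies 3 mm ahead of it; z points along the fingers, y is the line along which they close (so a half turn about z gives the same grasp; the last joint's range is limited). The gripper opens to 85 mm and grips with 20 to 120 N. Pads are 22 mm wide; open, the fingers measure 114 mm over their backs; the gripper's body (76 mm by 85 mm) begins 54 mm behind the grasp point. The pads swing forward as they close: fully open they stand 13 mm farther back than shut.
Start: joints at [1.111, 0.217, 1.613, -0, 1.311, -0.112], TCP at [0.213, 0.588, 0.215] pointing down, gripper open.
Joint ranges: [-2.75, 2.75], [-0.78, 2.1], [0.31, 2.55], [-1.13, 4.27], [0.13, 2.63], [-2.58, 2.58]. Speed limits (rad/s): [2.79, 2.79, 3.14, 3.14, 3.14, 3.14].

INTERFACE

Orientations are given as a 3x3 rotation matrix whose columns are the frame's x, y, z axes.
In Python, from rig import bot, imaging, job gives the robot as it stands. Calls block until the motion is done:
- bot.move_ptp(position, orientation): joint-space move of the TCP to a pose.
- bot.move_linear(position, rot=None, max_speed=0.15, force_limit=None): straight line of the TCP; rot=None keeps the orientation; max_speed is the mean speed in m/s. With force_limit (N) it stops when the force on the tool has changed by that much, and returns True; else False.
- bot.move_joints(angles): joint-space move.
- bot.command_gripper(opening, force=None): finger opening in m; force is the grip in N (None keeps the last); returns when the fingers have stopped.
- bot.hold(seconds).
- bot.ik(position, orientation): joint angles nearest the present ones, or None.
- bot.observe(): the state.
- imaging.read_camera(name): name is "side" or "top"; returns (picture, depth): 384x512x3 uint8, blue, green, red; 384x512 float32, m along the optical axis (not along the pixel's ray), 0 where there is no reading.
- imaging.calibration(name): a dict with "K" (3x3 intrinsics, pixels), "k1" (the pictures are not rectified: a ray, as slopes to the right and down, at radius r is drawn at 1 + k1 r^2 times it, then the intrinsics apply), "view" (4x4, takes a point from world to camera coordinates). Camera axes: x right, y down, z forward; pixel columns grow to the right and rows downward; lengths in m; the calibration is good to about 2 mm. A picture is of the moment at which its call begins. calibration takes no time and is no camera call.
A pose or a line that the arm cannot do raises bot.PlanningError and nothing moves.
- job.close_job(): hands the job in; it is judged then, once.
The state is a dict: "clock": time; "joints": joint angles; "joint_vel": joint speeds; "joint_torque": joint torques, N m; "tool_pos": TCP position; "ee_rot": TCP orientation; "force": force on the tool from outside, world axes, zero at the start; "moment": the same for the moment, N m; "grip_width": finger opening in m; "finger_force": force on a finger pad.
Only numpy, scipy, OpenCV 4.12 (cv2) and the standard library are available. Lean on these libraries where they do the work, as an engineer would, in place of code of your own. Each camera call takes 0.05 s, during which the arm holds its last target. There are 200 camera calls.

## Working session

There is one attempt and no reset: what is moved stays moved. The work goes in short steps, each a Python script; the robot and the scene stay as the last script left them, time stands still between calls to the robot, and variables do not carry over. Pictures are saved under pics/ and viewed, at most 10 in all, crops included, and the job is handed in when it is done.

```bash
mkdir -p pics; ls; cat > h.py <<'E'
import numpy as np, cv2
from rig import bot, imaging, job
def cal(n):
    c=imaging.calibration(n); V=np.array(c["view"]); return np.array(c["K"]),c["k1"],V[:3,:3],V[:3,3]
def ray(n,u,v):
    K,k1,R,t=cal(n)
    p=cv2.undistortPoints(np.array([[[u,v]]],float),K,np.array([k1,0,0,0.]))[0,0]
    return -R.T@t, R.T@np.array([p[0],p[1],1.])
def onplane(n,u,v,z):
    o,d=ray(n,u,v); return o+d*(z-o[2])/d[2]
def proj(n,P):
    K,k1,R,t=cal(n)
    return cv2.projectPoints(np.atleast_2d(P).astype(float),cv2.Rodrigues(R)[0],t,K,np.array([k1,0,0,0.]))[0][:,0]
def cloud(n,D):
    K,k1,R,t=cal(n); h,w=D.shape
    g=np.stack(np.meshgrid(np.arange(w),np.arange(h)),-1).reshape(-1,1,2).astype(float)
    p=cv2.undistortPoints(g,K,np.array([k1,0,0,0.])).reshape(h,w,2)
    c=np.dstack([p*D[...,None],D]); return (c-t)@R
E
python3 - <<'E'
from h import *
for n in("top","side"):
    im,d=imaging.read_camera(n); cv2.imwrite(f"pics/{n}0.png",im); np.savez(f"{n}0.npz",im=im,d=d)
    K,k1,R,t=cal(n); print(n,K[0,0],k1,(-R.T@t).round(3),R[2].round(3),R[0].round(3),(d>0).mean())
print(bot.observe())
E
```

```text
pics
top 351.10411876257615 0.00784029230547634 [0.376 0.054 0.996] [ 0.187 -0.078 -0.979] [-0.402 -0.916 -0.004] 0.9961395263671875
side 358.97484209674536 -0.10729771230773605 [-0.062  0.114  1.079] [ 0.518 -0.105 -0.849] [-0.209 -0.978 -0.007] 0.9956868489583334
{'clock': 0.1, 'joints': array([ 1.11081637e+00,  2.17677165e-01,  1.61480597e+00,  1.76465355e-06,
        1.31130312e+00, -1.12182265e-01]), 'joint_vel': array([ 3.13062479e-04, -7.10047566e-05, -4.73379036e-03,  8.95996886e-04,
       -1.43652780e-03,  1.87396282e-04]), 'joint_torque': array([-6.31674466e-04, -3.98074508e+01, -3.04972029e+01, -1.17436780e-04,
        4.15700051e-03,  5.66786980e-06]), 'tool_pos': array([0.21263554, 0.58688297, 0.21338299]), 'ee_rot': array([[-9.40125324e-01,  3.40827557e-01, -9.75334407e-04],
       [ 3.40828862e-01,  9.40123304e-01, -1.96484500e-03],
       [ 2.47261284e-04, -2.17962266e-03, -9.99997594e-01]]), 'force': array([-0.3414171 ,  0.67321394,  0.00991182]), 'moment': array([ 0.01702586, -0.01290927, -0.01001552]), 'finger_force': 0.0, 'grip_width': 0.085298526133134}
```

View pics/top0.png

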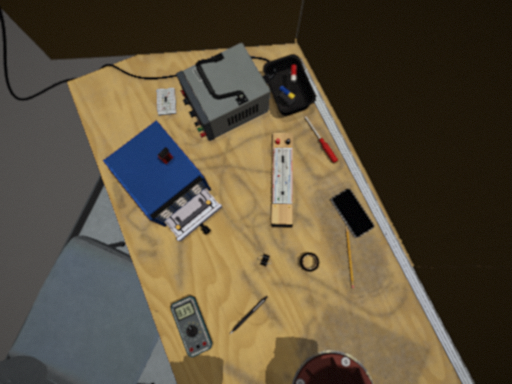

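View pics/side0.png

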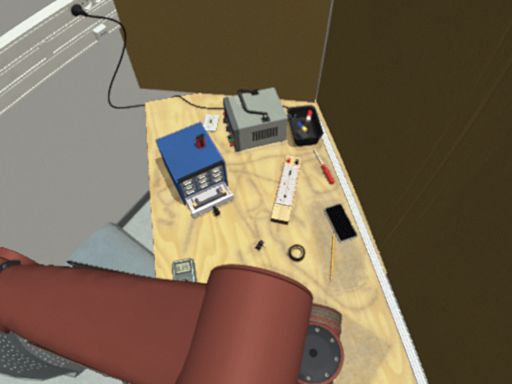

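The top view shows the blue cabinet's top at about (155,172) with the battery at (165,156), the rest at (190,210), and its knob at (206,229). The panel runs from the posts at (282,140) to the foot at (283,225). The multimeter is at (192,325) and the phone at (352,212). The side view agrees with this, with the knob at (216,211) and the panel from (293,160) to (281,220).

```bash
cat > meas.py <<'E'
from h import *
def big(m):
    c=max(cv2.findContours(m.astype(np.uint8),cv2.RETR_EXTERNAL,cv2.CHAIN_APPROX_NONE)[0],key=cv2.contourArea); return c
for n in("top","side"):
    f=np.load(n+"0.npz"); im,d=f["im"],f["d"]; P=cloud(n,d); z=P[...,2]; hsv=cv2.cvtColor(im,cv2.COLOR_BGR2HSV)
    blue=(hsv[...,0]>100)&(hsv[...,0]<130)&(hsv[...,1]>120)
    m=blue&(z>.135)&(z<.165); c=big(m)
    pts=np.array([onplane(n,u,v,.15)[:2] for u,v in c[:,0]],np.float32)
    r=cv2.minAreaRect(pts); print(n,"cab top z",np.median(z[m]).round(4),r,"\n",cv2.boxPoints(r).round(4).tolist())
    # panel: anything 8..35mm high near it
    x,y=P[...,0],P[...,1]
    guess=onplane(n,*((282,180) if n=="top" else (287,190)),.02)
    near=np.hypot(x-guess[0],y-guess[1])<.17
    m=near&(z>.0085)&(z<.05)
    k=cv2.morphologyEx(m.astype(np.uint8),cv2.MORPH_OPEN,np.ones((3,3))); c=big(k)
    pts=np.array([onplane(n,u,v,.012)[:2] for u,v in c[:,0]],np.float32)
    r=cv2.minAreaRect(pts); print(" panel",guess.round(3),r,"\n",cv2.boxPoints(r).round(4).tolist())
    u,v=(206,229) if n=="top" else (216,211)
    s=(slice(v-8,v+9),slice(u-8,u+9)); dk=(im[s].max(-1)<50); q=P[s][dk]; vv,uu=np.nonzero(dk)
    print(" knob px",uu.mean()+u-8,vv.mean()+v-8,dk.sum(),"z",np.percentile(q[:,2],[5,50,95]).round(4),"plane",onplane(n,uu.mean()+u-8,vv.mean()+v-8,.024).round(4))
    for nm,a in(("lip",[(190,227),(200,222),(210,216),(180,235)] if n=="top" else [(200,209),(220,203)]),):
        for (u,v) in a: print("  lip",u,v,P[v,u].round(4))
im=np.load("top0.npz")["im"]; im2=np.load("side0.npz")["im"]
a=cv2.resize(im[165:245,140:240],None,fx=4,fy=4,interpolation=2); b=cv2.resize(im[125:235,250:315],(189*1,320),interpolation=2)
e=cv2.resize(im2[170:225,170:245],None,fx=2.6,fy=4,interpolation=2)
e=cv2.resize(im2[165:225,170:240],(200,171)); e=cv2.copyMakeBorder(e,0,149,0,0,0)
cv2.imwrite("pics/crop0.png",np.hstack([a,b,e]))
E
python3 meas.py
```

```text
top cab top z 0.1501 ((0.6966573596000671, 0.18782982230186462), (0.1989743411540985, 0.16669881343841553), 16.450332641601562) 
 [[0.5776000022888184, 0.23960000276565552], [0.6248000264167786, 0.07970000058412552], [0.8156999945640564, 0.13609999418258667], [0.7684999704360962, 0.29589998722076416]]
 panel [ 0.568 -0.117  0.02 ] ((0.5744537115097046, -0.11983473598957062), (0.05987926200032234, 0.27804118394851685), 64.992431640625) 
 [[0.4357999861240387, -0.08820000290870667], [0.6877999901771545, -0.20569999516010284], [0.713100016117096, -0.15150000154972076], [0.4611000120639801, -0.033900000154972076]]
 knob px 204.59574468085106 228.72340425531914 47 z [0.024  0.0295 0.0332] plane [0.5269 0.1379 0.024 ]
  lip 190 227 [0.5447 0.1711 0.0407]
  lip 200 222 [0.5467 0.1412 0.0392]
  lip 210 216 [0.556  0.1114 0.0116]
  lip 180 235 [0.5352 0.2038 0.0417]
side cab top z 0.1488 ((0.6929429173469543, 0.1876491904258728), (0.19973857700824738, 0.166864812374115), 16.61991310119629) 
 [[0.5734000205993652, 0.23899999260902405], [0.6211000084877014, 0.07909999787807465], [0.8125, 0.1362999975681305], [0.7648000121116638, 0.2962000072002411]]
 panel [ 0.556 -0.117  0.02 ] ((0.5745134949684143, -0.12341862916946411), (0.06000351905822754, 0.2725628614425659), 64.7222671508789) 
 [[0.43849998712539673, -0.09239999949932098], [0.6848999857902527, -0.2087000012397766], [0.7106000185012817, -0.15449999272823334], [0.4641000032424927, -0.038100000470876694]]
 knob px 215.70833333333334 210.91666666666666 24 z [0.0213 0.0286 0.032 ] plane [0.5249 0.1369 0.024 ]
  lip 200 209 [0.5334 0.1864 0.0412]
  lip 220 203 [0.5547 0.1181 0.0193]
```

View pics/crop0.png

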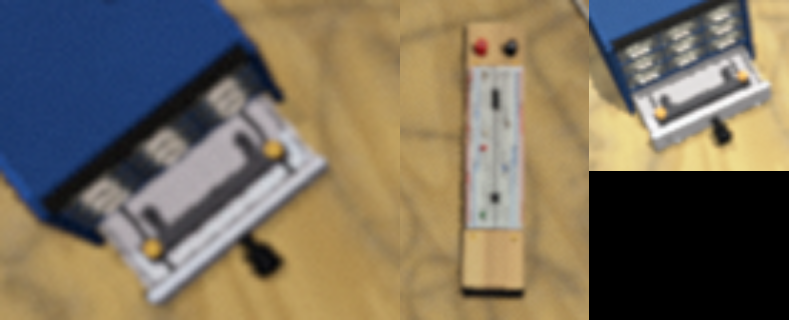

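The crops show the panel's black foot end towards the robot, and the dark foot bar with its horns and brass clamps on the rest. The knob sits in front of the lip. The numbers fit the given sizes: cabinet top at z = 0.150 and 199 x 167 mm, panel 278 x 60 mm, knob on the cabinet's axis, lip top at 0.040. Next I pull the rest.

```bash
cat >> h.py <<'E'
YAW=np.radians(16.5); ex=np.array([np.cos(YAW),np.sin(YAW),0]); ey=np.array([-np.sin(YAW),np.cos(YAW),0]); ez=np.array([0,0,1.])
C=np.array([.6955,.1878,0])   # cabinet centre
def W(x,y,z): return C+x*ex+y*ey+z*ez
def tool(z,y):
    z=z/np.linalg.norm(z); y=y/np.linalg.norm(y); return np.column_stack([np.cross(y,z),y,z])
def st(m=""):
    o=bot.observe(); print(m,"t",round(o["clock"],2),"p",o["tool_pos"].round(4),"F",o["force"].round(1),"grip",round(o["grip_width"],4),"ff",round(o["finger_force"],1)); return o
E
python3 - <<'E'
from h import *
f=np.load("top0.npz"); P=cloud("top",f["d"]); z=P[...,2]; q=P-C
X=q@ex; Y=q@ey
for y0 in(-.05,-.03,0,.03,.05):
    m=(abs(Y-y0)<.008)&(z>.143)&(z<.158)&(abs(X)<.15); l=(abs(Y-y0)<.008)&(z>.034)&(z<.05)&(X<-.11)&(X>-.25)
    print(y0,"top X",np.percentile(X[m],[1,99]).round(4),"lip",np.percentile(X[l],[2,98]).round(4) if l.any() else None)
    
R=tool(-ez,ey); R2=tool(-ez,-ey)
p=W(-.178,0,.028)
j=[bot.ik(W(-.178,0,.1),r) for r in(R,R2)]; print(j)
# lean reach check
d=.12;th=np.radians(52)
xp=np.array([np.cos(th)])*1
def lean(d,th,s,h):  # point s along from foot, h above underside
    return W(-.1-d+.012*np.sin(th)+s*np.cos(th)-h*np.sin(th),0,.01+s*np.sin(th)+h*np.cos(th))
zt=ex*np.sin(th)-ez*np.cos(th)
for s in(.1,.12,.14,.16):
  for sg in(1,-1):
    for a in(0,20,-20):
      from scipy.spatial.transform import Rotation as Ro
      r=Ro.from_rotvec(zt*np.radians(a)).as_matrix()@tool(zt,sg*ey)
      jj=bot.ik(lean(d,th,s,.018),r); print(s,sg,a,None if jj is None else np.round(jj,2))
E
```

```text
-0.05 top X [-0.093   0.1013] lip [-0.1559 -0.1208]
-0.03 top X [-0.0944  0.1017] lip [-0.1558 -0.1485]
0 top X [-0.0927  0.1013] lip [-0.1822 -0.1484]
0.03 top X [-0.0936  0.1012] lip [-0.1562 -0.1493]
0.05 top X [-0.0934  0.1009] lip [-0.1558 -0.1209]
[array([ 1.26378307e-01,  1.71955444e-01,  1.89827113e+00, -4.44089210e-16,
        1.07136608e+00, -1.73239735e+00]), array([ 1.26378307e-01,  1.71955444e-01,  1.89827113e+00, -4.44089210e-16,
        1.07136608e+00,  1.40919531e+00])]
0.1 1 0 [-0.   -0.09  2.48  2.1   0.26  2.41]
0.1 1 20 None
0.1 1 -20 [-0.   -0.09  2.48  2.1   0.26  2.07]
0.1 -1 0 [-0.   -0.09  2.48  2.1   0.26 -0.73]
0.1 -1 20 [-0.   -0.09  2.48  2.1   0.26 -0.38]
0.1 -1 -20 [-0.   -0.09  2.48  2.1   0.26 -1.08]
0.12 1 0 [ 0.01 -0.11  2.45  1.95  0.24  2.57]
0.12 1 20 None
0.12 1 -20 [ 0.01 -0.11  2.45  1.95  0.24  2.23]
0.12 -1 0 [ 0.01 -0.11  2.45  1.95  0.24 -0.57]
0.12 -1 20 [ 0.01 -0.11  2.45  1.95  0.24 -0.22]
0.12 -1 -20 [ 0.01 -0.11  2.45  1.95  0.24 -0.92]
0.14 1 0 None
0.14 1 20 None
0.14 1 -20 [ 0.02 -0.12  2.42  1.78  0.21  2.41]
0.14 -1 0 [ 0.02 -0.12  2.42  1.78  0.21 -0.38]
0.14 -1 20 [ 0.02 -0.12  2.42  1.78  0.21 -0.04]
0.14 -1 -20 [ 0.02 -0.12  2.42  1.78  0.21 -0.73]
0.16 1 0 None
0.16 1 20 None
0.16 1 -20 None
0.16 -1 0 [ 0.03 -0.13  2.39  1.59  0.2  -0.18]
0.16 -1 20 [ 0.03 -0.13  2.39  1.59  0.2   0.16]
0.16 -1 -20 [ 0.03 -0.13  2.39  1.59  0.2  -0.53]
```

```bash
python3 - <<'E'
from h import *
R=tool(-ez,-ey)
bot.command_gripper(.05,60)
bot.move_ptp(W(-.178,0,.13),R)
bot.move_linear(W(-.178,0,.06),max_speed=.12)
print(bot.move_linear(W(-.178,0,.0285),max_speed=.05,force_limit=6)); st("down")
bot.command_gripper(.0,40); st("grip")
print(bot.move_linear(W(-.24,0,.0285),max_speed=.06,force_limit=25)); st()
print("stop",bot.move_linear(W(-.300,0,.0285),max_speed=.035,force_limit=12)); o=st()
print("knob X",(o["tool_pos"]-C)@ex)
bot.hold(.3); st()
E
```

```text
False
down t 4.06 p [0.5249 0.1373 0.0284] F [ 0.  -0.6 -0.5] grip 0.0501 ff 0.0
grip t 4.59 p [0.5249 0.1373 0.0286] F [-0.3  0.2 -0.1] grip -0.0001 ff 0.0
False
 t 5.78 p [0.466  0.1197 0.0287] F [0.6 0.1 0.2] grip 0.0001 ff 0.0
stop False
 t 7.64 p [0.4081 0.1026 0.0286] F [ 0.5 -0.2 -0.4] grip -0.0004 ff 0.0
knob X -0.29975846521664967
 t 7.94 p [0.4079 0.1026 0.0285] F [-0.3 -0.4 -0.4] grip -0.0002 ff 0.0
```

```bash
python3 - <<'E'
from h import *
im,d=imaging.read_camera("top"); im2,d2=imaging.read_camera("side"); np.savez("t1.npz",im=im,d=d,im2=im2,d2=d2)
a=cv2.resize(im[150:270,140:260],(400,400),interpolation=2); b=cv2.resize(im2[120:260,150:290],(400,400),interpolation=2)
print(proj("top",np.array([W(-.178,0,.021),W(-.3,0,.01)])),proj("side",np.array([W(-.178,0,.021)])))
cv2.imwrite("pics/p1.png",np.hstack([a,b]))
E
```

```text
[[205.23863719 229.42446511]
 [233.42603193 263.63208595]] [[215.70834726 211.38317057]]
```

View pics/p1.png

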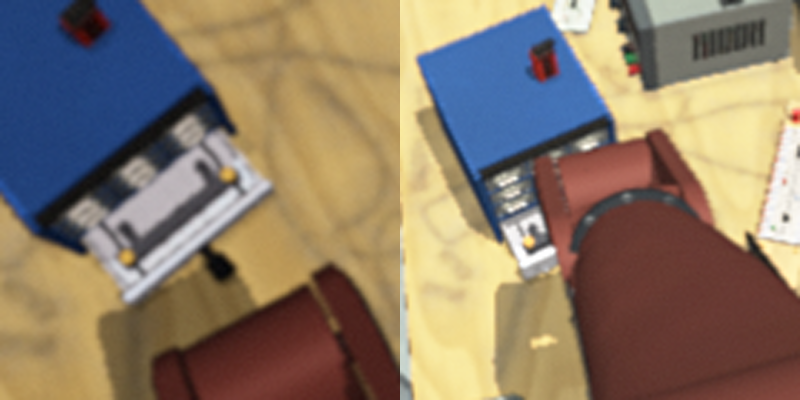

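The picture shows the rest has not moved. The knob is still at top pixel (205,229), where I projected it, so the fingers closed on nothing. I'll feel for the knob's top with closed fingers.

```bash
python3 - <<'E'
from h import *
R=tool(-ez,-ey)
bot.move_linear(W(-.30,0,.09),max_speed=.15)
bot.move_linear(W(-.178,0,.08),max_speed=.15)
print(bot.move_linear(W(-.178,0,.03),max_speed=.03,force_limit=4)); o=st("touch"); print((o["tool_pos"]-C)@ex)
im,d=imaging.read_camera("top"); im2,d2=imaging.read_camera("side")
a=cv2.resize(im[150:270,140:260],(400,400),interpolation=2); b=cv2.resize(im2[120:260,150:290],(400,400),interpolation=2)
cv2.imwrite("pics/p2.png",np.hstack([a,b]))
bot.move_linear(W(-.178,0,.09))
E
```

```text
False
touch t 11.38 p [0.5251 0.1373 0.0302] F [ 0.9  0.1 -0.3] grip 0.0003 ff 0.0
-0.17777906867526508
```

View pics/p2.png

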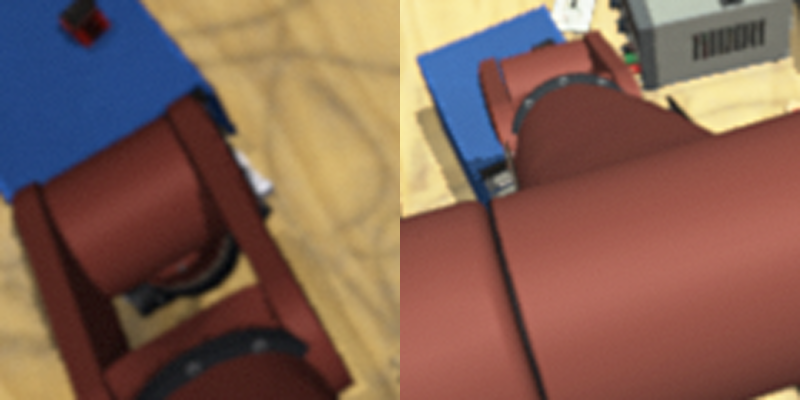

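```bash
python3 - <<'E'
from h import *
print(proj("top",np.array([[0,0,.0],[0,0,.1],[0,0,.2]])), proj("top",np.array([W(-.178,0,.1),W(-.178,0,.21)])))
bot.move_linear(W(-.25,0,.07))
print(bot.move_linear(W(-.25,0,.012),max_speed=.03,force_limit=4)); o=st("desk")
bot.move_linear(W(-.25,0,.09))
p=np.array([.45,-.02,.15]); 
zt=-ez*.5-ey*.87; R=tool(zt,ex)
for s in(1,-1):
    R=tool(zt,s*ex); print(bot.ik(p,R))
bot.move_ptp(p,R if bot.ik(p,R) is not None else tool(zt,ex)); o=st()
tip=o["tool_pos"]+.022*o["ee_rot"][:,2]
for n in("top","side"):
    im,d=imaging.read_camera(n); np.savez(f"c_{n}.npz",im=im,d=d); uv=proj(n,tip)[0]; print(n,uv)
    u,v=uv.round().astype(int); c=im[max(0,v-50):v+50,max(0,u-50):u+50].copy(); 
    cv2.circle(c,(u-max(0,u-50),v-max(0,v-50)),1,(0,255,0),-1); cv2.imwrite(f"pics/c_{n}.png",cv2.resize(c,(400,400),interpolation=2))
cv2.imwrite("pics/p3.png",np.hstack([cv2.imread("pics/c_top.png"),cv2.imread("pics/c_side.png")]))
E
```

```text
[[332.03706382 394.93385719]
 [341.49354924 410.44230147]
 [353.5657738  430.24463771]] [[201.03558691 226.17766362]
 [193.81296869 220.5988845 ]]
False
desk t 14.77 p [0.4559 0.1168 0.0121] F [-0.2  0.4  0.7] grip -0.0 ff 0.0
[ 0.42979532  0.1802263   2.15826757 -1.09375202  1.30997306  0.74184577]
[ 0.42979532  0.1802263   2.15826757 -1.09375202  1.30997306 -2.39974688]
 t 18.59 p [ 0.45 -0.02  0.15] F [-0.6  0.6 -0.6] grip -0.0001 ff 0.0
top [275.66024885 221.45914501]
side [272.60259026 201.7778651 ]
```

View pics/p3.png

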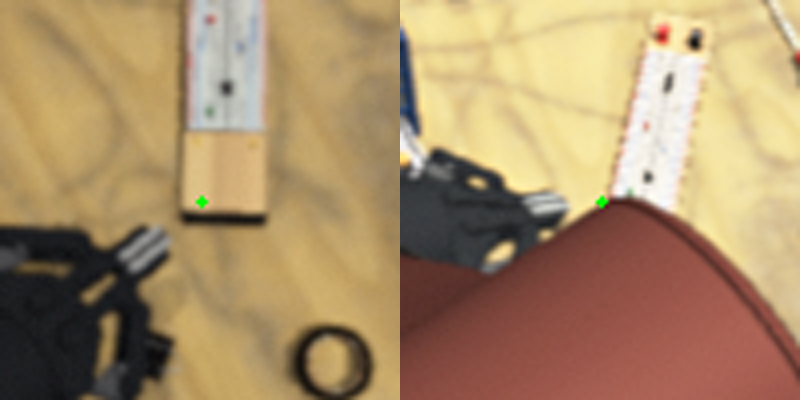

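Both views show the real fingertips short of the predicted point, at top (267,230.5) and side (264,203), and the desk was not felt at TCP z = 0.012. I'll triangulate the tips to measure the robot-to-camera offset.

```bash
python3 - <<'E'
from h import *
o=bot.observe(); R=o["ee_rot"]; p=o["tool_pos"]; print(R.round(3),o["joints"].round(4)); tip=p+.022*R[:,2]
def tri(a,b):
    o1,d1=ray("top",*a); o2,d2=ray("side",*b)
    A=np.column_stack([d1,-d2]); s=np.linalg.lstsq(A,o2-o1,rcond=None)[0]; q1=o1+s[0]*d1;q2=o2+s[1]*d2
    return (q1+q2)/2,np.linalg.norm(q1-q2)
t,g=tri((267,230.5),(264,203)); print("tip pred",tip.round(4),"seen",t.round(4),g.round(4),"diff world",(t-tip).round(4),"tool frame",(R.T@(t-p)).round(4))
for n in("top","side"):
    f=np.load(f"c_{n}.npz"); P=cloud(n,f["d"]); q=(P-p)@R
    # nearest part of gripper
    m=(abs(q[...,0])<.05)&(abs(q[...,1])<.08)&(q[...,2]>-.12)&(q[...,2]<.04)&(P[...,2]>.06)
    Q=q[m]; print(n,m.sum(),"tool z 99%",np.percentile(Q[:,2],[50,90,99,100]).round(4))
    T=Q[Q[:,2]>np.percentile(Q[:,2],99)-.012]; print("  tip region mean",T.mean(0).round(4),T.min(0).round(4),T.max(0).round(4))
    im=f["im"]; sil=m&(q[...,2]>-.04)&(im.min(-1)>120); T=q[sil]; print("  light pad",len(T),T.mean(0).round(4) if len(T) else "",T.max(0).round(4) if len(T) else "")
E
```

```text
[[ 0.141 -0.959  0.246]
 [-0.478 -0.284 -0.831]
 [ 0.867 -0.    -0.498]] [ 0.4297  0.1802  2.1582 -1.0937  1.31   -2.3997]
tip pred [ 0.4554 -0.0383  0.1391] seen [ 0.4415 -0.008   0.1667] 0.0006 diff world [-0.0139  0.0303  0.0277] tool frame [ 0.0076  0.0048 -0.0204]
top 1098 tool z 99% [-0.0916 -0.0485 -0.0248 -0.0193]
  tip region mean [ 0.0093  0.0011 -0.029 ] [ 0.0045 -0.0121 -0.0365] [ 0.0128  0.0147 -0.0193]
  light pad 25 [ 0.0109  0.0013 -0.0315] [ 0.0128  0.0075 -0.0215]
side 523 tool z 99% [-0.0854 -0.0401 -0.0219 -0.0181]
  tip region mean [ 0.0068  0.0063 -0.027 ] [-0.0076 -0.0095 -0.0339] [ 0.013   0.0157 -0.0181]
  light pad 32 [ 0.0099  0.0012 -0.029 ] [ 0.013   0.009  -0.0181]
```

The fingertips sit about 20 mm behind the reported TCP along the tool axis, not 22 mm ahead. So the real tool is about 42 mm shorter than stated, and all four non-contacts agree with that. I'll check it with a desk touch, correct for it, and then grip the knob.

```bash
cat >> h.py <<'E'
OFF=.042  # real TCP lies OFF behind the reported one along tool z
def ptp(p,R): bot.move_ptp(np.asarray(p)+OFF*R[:,2],R)
def lin(p,R,v=.15,f=None): return bot.move_linear(np.asarray(p)+OFF*R[:,2],R,max_speed=v,force_limit=f)
def tcp(m=""):
    o=st(m); return o["tool_pos"]-OFF*o["ee_rot"][:,2]
E
python3 - <<'E'
from h import *
R=tool(-ez,-ey)
ptp(W(-.235,0,.07),R)
print(lin(W(-.235,0,.040),R,.1,6)); 
print(lin(W(-.235,0,.008),R,.025,4)); p=tcp("desk"); print("true z (expect .022)",p[2])
h=p[2]-.022
lin(W(-.235,0,.07+h),R)
bot.command_gripper(.05,60)
lin(W(-.178,0,.07+h),R)
print(lin(W(-.178,0,.027+h),R,.05,6)); tcp("down")
bot.command_gripper(.0,60); tcp("grip")
E
```

```text
False
True
desk t 23.02 p [ 0.4703  0.1211 -0.0167] F [-0.8 -0.3  4.3] grip -0.0004 ff 2.7
true z (expect .022) 0.02534505715915989
False
down t 25.57 p [ 0.5252  0.1373 -0.0114] F [ 0.1 -0.8 -0.1] grip 0.0502 ff 0.0
grip t 25.96 p [ 0.5257  0.1363 -0.0109] F [-0.3 -4.9  3.8] grip 0.0186 ff 58.6
```

```bash
sed -i 's/^OFF=.042/OFF=.0387/' h.py; python3 - <<'E'
from h import *
R=tool(-ez,-ey); z=tcp()[2]
x0=(tcp()-C)@ex; y0=(tcp()-C)@ey
print(lin(W(-.265,y0,z),R,.06,25)); tcp()
print("stop",lin(W(-.300,y0,z),R,.03,12)); p=tcp(); print("X",x0,(p-C)@ex)
bot.hold(.2); p=tcp("held"); print((p-C)@ex)
bot.command_gripper(.05); p=tcp("open")
lin(p+ez*.045,R,.15)
# clear of view
ptp(np.array([.42,-.15,.22]),tool(-ez,-ey))
for n in("top","side"):
    im,d=imaging.read_camera(n); np.savez(f"r_{n}.npz",im=im,d=d)
    P=cloud(n,d); q=P-C; X=q@ex;Y=q@ey;Z=P[...,2]
    l=(abs(Y)<.06)&(abs(Y)>.02)&(Z>.035)&(Z<.05)&(X<-.16)&(X>-.30); print(n,"lip",l.sum(),np.percentile(X[l],[3,97]).round(4) if l.any() else None)
    b=(abs(Y)<.03)&(Z<.035)&(X<-.17)&(X>-.247)&(im.max(-1)<75); print(" bar",b.sum(),np.percentile(X[b],[3,50,97]).round(4) if b.any() else None,np.median(Z[b]) if b.any() else None)
a=np.load("r_top.npz")["im"];u,v=proj("top",W(-.19,0,.03))[0].astype(int); b=np.load("r_side.npz")["im"];u2,v2=proj("side",W(-.19,0,.03))[0].astype(int)
cv2.imwrite("pics/p4.png",np.hstack([cv2.resize(a[v-45:v+45,u-45:u+45],(400,400),interpolation=2),cv2.resize(b[v2-45:v2+45,u2-45:u2+45],(400,400),interpolation=2)])); print(u,v,u2,v2); st()
E
```

```text
t 25.96 p [ 0.5257  0.1363 -0.0109] F [-0.3 -4.9  3.8] grip 0.0186 ff 58.6
 t 25.96 p [ 0.5257  0.1363 -0.0109] F [-0.3 -4.9  3.8] grip 0.0186 ff 58.6
 t 25.96 p [ 0.5257  0.1363 -0.0109] F [-0.3 -4.9  3.8] grip 0.0186 ff 58.6
False
 t 27.56 p [ 0.4414  0.1115 -0.0109] F [ 0.8 -2.4  1.1] grip 0.0183 ff 59.0
stop True
 t 28.12 p [ 0.4329  0.1089 -0.0109] F [0.7 1.  0.8] grip 0.0185 ff 61.3
X -0.17748278014137972 -0.2744237724737233
held t 28.32 p [ 0.4328  0.1089 -0.011 ] F [-2.4  1.8  5.4] grip 0.0186 ff 61.7
-0.2744149232089194
open t 28.73 p [ 0.4341  0.1082 -0.0111] F [ 0.7  0.7 -0. ] grip 0.0497 ff 0.0
top lip 110 [-0.2527 -0.2176]
 bar 0 None None
side lip 65 [-0.2543 -0.225 ]
 bar 0 None None
207 232 216 212
 t 30.42 p [ 0.4194 -0.1485  0.1798] F [0.3 0.1 0. ] grip 0.0502 ff 0.0
```

View pics/p4.png

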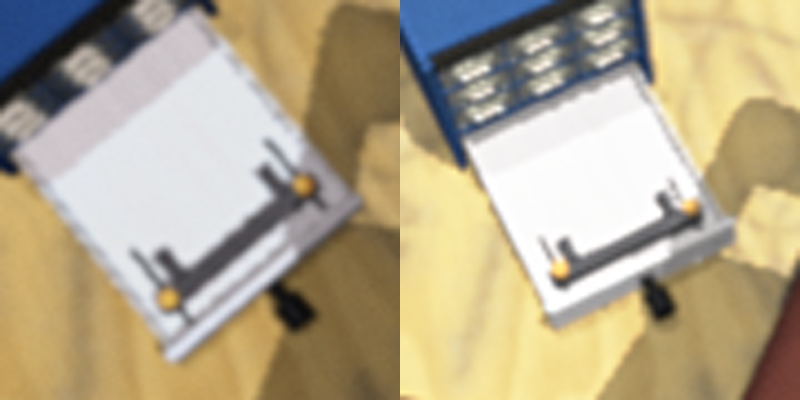

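The view shows the rest far out, with the bar and horns clear and the knob at top (272,318 in the crop). The lip's front measures -0.253 against an expected -0.257, so I'll pull once more to confirm the stop.

```bash
python3 - <<'E'
from h import *
R=tool(-ez,-ey); x,y,z=-.2735,-.0012,.0278
ptp(W(x,y,.075),R)
lin(W(x,y,z),R,.1,8)
bot.command_gripper(0,80); p=tcp("grip"); print((p-C)@ex)
print("stop",lin(W(-.300,y,z),R,.03,25)); p=tcp("stop"); print("X",(p-C)@ex)
bot.command_gripper(.05); p=tcp("open"); print("X",(p-C)@ex)
lin(p+ez*.06,R,.15); st()
E
python3 - <<'E'
from h import *
for n in("top","side"):
    f=np.load(f"r_{n}.npz"); P=cloud(n,f["d"]); im=f["im"]; q=P-C; X=q@ex;Y=q@ey;Z=P[...,2]
    for x0 in np.arange(-.262,-.19,.004):
        m=(abs(Y)<.025)&(abs(X-x0)<.002)&(Z<.06); print(n,round(x0,3),m.sum(),np.median(Z[m]).round(4) if m.any() else "",im[m].mean().round(0) if m.any() else "")
E
```

```text
grip t 32.58 p [ 0.4345  0.1094 -0.0098] F [-1.7  1.5  6.1] grip 0.0179 ff 78.1
-0.2725767071378667
stop True
stop t 32.96 p [ 0.4348  0.1095 -0.0097] F [ 2.   0.9 -0.4] grip 0.0178 ff 80.6
X -0.2728186166749579
open t 33.37 p [ 0.434   0.1095 -0.0101] F [ 0.   0.6 -0. ] grip 0.05 ff 0.0
X -0.2735181953307742
 t 33.92 p [0.4334 0.1093 0.0498] F [-0.4  0.3  0.3] grip 0.0502 ff 0.0
top -0.262 26 0.0022 90.0
top -0.258 25 0.0013 91.0
top -0.254 49 0.0176 132.0
top -0.25 26 0.0407 218.0
top -0.246 22 0.0394 198.0
top -0.242 11 0.0104 171.0
top -0.238 27 0.0101 191.0
top -0.234 24 0.011 226.0
top -0.23 27 0.0099 208.0
top -0.226 39 0.0238 108.0
top -0.222 26 0.0265 77.0
top -0.218 27 0.0268 89.0
top -0.214 12 0.025 139.0
top -0.21 26 0.01 200.0
top -0.206 26 0.0103 231.0
top -0.202 27 0.0104 230.0
top -0.198 25 0.0099 229.0
top -0.194 25 0.0103 229.0
side -0.262 10 -0.002 175.0
side -0.258 16 0.0007 118.0
side -0.254 73 0.0224 156.0
side -0.25 30 0.038 226.0
side -0.246 7 0.0376 232.0
side -0.242 0  
side -0.238 0  
side -0.234 2 0.0113 254.0
side -0.23 23 0.0111 208.0
side -0.226 40 0.0193 129.0
side -0.222 16 0.0251 111.0
side -0.218 14 0.0243 150.0
side -0.214 4 0.0237 204.0
side -0.21 1 0.0103 202.0
side -0.206 13 0.0093 245.0
side -0.202 19 0.01 254.0
side -0.198 13 0.0095 253.0
side -0.194 16 0.0089 252.0
```

The stop is confirmed: no further travel under a 25 N pull. With the rest fully out, the lip's inner face is at X = -0.2455, so the cabinet front is at -0.0955, which agrees with the seen edge. The bar's rear face is at about -0.2135, so d is about 118 mm and the lean about 51.4 degrees. Now I plan the grasp.

```bash
cat >> h.py <<'E'
from scipy.spatial.transform import Rotation as Ro
XF,XB,YC=-.0955,-.2135,-.001
PX=np.array([np.cos(np.radians(-25)),np.sin(np.radians(-25)),0]); PY=np.cross(ez,PX); PC=np.array([.5745,-.1198,.006])
PR=np.column_stack([PX,PY,ez])
def lean(th,dx=0,dz=0):
    """panel centre + axes when leaning at th (deg), upper foot edge dx behind bar, lower foot edge dz over floor"""
    t=np.radians(th); a=ex*np.cos(t)+ez*np.sin(t); n=-ex*np.sin(t)+ez*np.cos(t)
    foot=W(XB+dx,YC,.010+.012*np.cos(t)+dz)
    return foot+.14*a-.006*n, np.column_stack([a,ey,n])
E
python3 - <<'E'
from h import *
from itertools import product
for sg,phi,gx in product((1,-1),(0,15,25),(-.04,-.02,0)):
    f=np.radians(phi); zt=np.array([-np.sin(f),0,-np.cos(f)]); Rp=tool(zt,np.array([0,sg*1.,0]))
    tp=np.array([gx,0,.016])
    out=[]
    for c,r in((PC,PR),(PC+.2*ez,PR),lean(56,.006,.10),lean(56,.006,.0),lean(51,0,0)):
        R=r@Rp; j=bot.ik(c+r@tp+OFF*R[:,2],R); out.append(None if j is None else j.round(2).tolist())
    print(sg,phi,gx,*out,sep="\n  ") if all(o is not None for o in out) else print(sg,phi,gx,[o is not None for o in out])
E
```

```text
1 0 -0.04 [True, True, False, True, True]
1 0 -0.02 [True, True, False, True, True]
1 0 0 [True, True, False, True, True]
1 15 -0.04 [True, True, True, False, True]
1
  15
  -0.02
  [-0.33, 0.54, 1.7, 0.03, 1.17, -1.48]
  [-0.33, 0.28, 1.62, 0.03, 1.51, -1.47]
  [0.06, -0.2, 2.24, 0.37, 0.43, -2.08]
  [0.06, 0.0, 2.29, 0.8, 0.21, -2.53]
  [0.07, 0.03, 2.24, 0.46, 0.29, -2.19]
1
  15
  0
  [-0.34, 0.57, 1.64, 0.03, 1.19, -1.49]
  [-0.34, 0.32, 1.56, 0.03, 1.52, -1.48]
  [0.06, -0.2, 2.2, 0.33, 0.46, -2.04]
  [0.06, -0.01, 2.26, 0.66, 0.24, -2.39]
  [0.08, 0.02, 2.2, 0.4, 0.32, -2.12]
1
  25
  -0.04
  [-0.34, 0.6, 1.63, 0.04, 1.35, -1.49]
  [-0.34, 0.35, 1.56, 0.04, 1.67, -1.48]
  [0.07, -0.15, 2.17, 0.19, 0.6, -1.92]
  [0.07, 0.04, 2.22, 0.31, 0.37, -2.04]
  [0.09, 0.07, 2.17, 0.2, 0.47, -1.93]
1
  25
  -0.02
  [-0.34, 0.64, 1.58, 0.04, 1.37, -1.49]
  [-0.34, 0.39, 1.51, 0.04, 1.68, -1.48]
  [0.08, -0.14, 2.13, 0.18, 0.63, -1.9]
  [0.08, 0.03, 2.19, 0.27, 0.41, -2.0]
  [0.09, 0.07, 2.13, 0.18, 0.5, -1.9]
1
  25
  0
  [-0.34, 0.67, 1.52, 0.04, 1.39, -1.49]
  [-0.34, 0.43, 1.46, 0.04, 1
[... 1326 characters left out ...]
, -0.01, 2.26, 0.66, 0.24, 0.76]
  [0.08, 0.02, 2.2, 0.4, 0.32, 1.02]
-1
  25
  -0.04
  [-0.34, 0.6, 1.63, 0.04, 1.35, 1.65]
  [-0.34, 0.35, 1.56, 0.04, 1.67, 1.66]
  [0.07, -0.15, 2.17, 0.19, 0.6, 1.23]
  [0.07, 0.04, 2.22, 0.31, 0.37, 1.1]
  [0.09, 0.07, 2.17, 0.2, 0.47, 1.21]
-1
  25
  -0.02
  [-0.34, 0.64, 1.58, 0.04, 1.37, 1.65]
  [-0.34, 0.39, 1.51, 0.04, 1.68, 1.66]
  [0.08, -0.14, 2.13, 0.18, 0.63, 1.25]
  [0.08, 0.03, 2.19, 0.27, 0.41, 1.14]
  [0.09, 0.07, 2.13, 0.18, 0.5, 1.24]
-1
  25
  0
  [-0.34, 0.67, 1.52, 0.04, 1.39, 1.65]
  [-0.34, 0.43, 1.46, 0.04, 1.69, 1.66]
  [0.09, -0.14, 2.09, 0.17, 0.67, 1.26]
  [0.09, 0.02, 2.16, 0.24, 0.44, 1.18]
  [0.1, 0.06, 2.1, 0.16, 0.54, 1.26]
```

```bash
cat >> h.py <<'E'
_f=np.radians(25); RP=tool(np.array([-np.sin(_f),0,-np.cos(_f)]),np.array([0,-1.,0])); GX=-.015
E
python3 - <<'E'
from h import *
R=PR@RP; g=PC+PR@np.array([GX,0,0]); g[2]=0
bot.command_gripper(.072)
lin(tcp()+ez*.06,tool(-ez,-ey),.2)
ptp(g+ez*.10,R)
lin(g+ez*.04,R,.12,8)
c=lin(g+ez*.005,R,.025,4); p=tcp("touch"); print(c)
if not c or p[2]>.026: raise SystemExit("check")
lin(p+ez*.0045,R,.03)
bot.command_gripper(.03,80); p=tcp("grip"); np.save("grip.npy",p)
lin(p+ez*.03,R,.06); tcp("lift")
E
```

```text
t 34.27 p [0.4327 0.1092 0.0491] F [ 0.5  0.7 -0.3] grip 0.072 ff 0.0
touch t 37.33 p [ 0.5458 -0.1064 -0.0194] F [-0.2 -0.7  4.5] grip 0.0718 ff 2.2
True
grip t 37.93 p [ 0.5464 -0.1067 -0.0146] F [ 0.3 -1.3  1.9] grip 0.0576 ff 86.2
lift t 38.59 p [ 0.5464 -0.1068  0.0156] F [ 0.3 -0.3 -3.4] grip 0.0575 ff 85.7
```

```bash
cat >> h.py <<'E'
import os
TP=PR.T@(np.load("grip.npy")-PC) if os.path.exists("grip.npy") else None
def pose(th,dx=0,dz=0):
    c,r=lean(th,dx,dz); return c+r@TP, r@RP
E
python3 - <<'E'
from h import *
print(TP.round(4))
R=PR@RP; p=tcp()
lin(p+ez*.15,R,.25)
ptp(*pose(56,.010,.09)); tcp("pre")
for n in("top","side"):
    im,d=imaging.read_camera(n); np.savez(f"q_{n}.npz",im=im,d=d)
u,v=proj("top",W(-.15,0,.15))[0].astype(int); u2,v2=proj("side",W(-.15,0,.15))[0].astype(int)
a,b=np.load("q_top.npz")["im"],np.load("q_side.npz")["im"]
cv2.imwrite("pics/p5.png",np.hstack([cv2.resize(a[v-60:v+60,u-60:u+60],(400,400),interpolation=2),cv2.resize(b[v2-60:v2+60,u2-60:u2+60],(400,400),interpolation=2)]))
c,r=lean(56,.010,.09); print(u,v,u2,v2); q=np.array([c+r@[.14,s,.006] for s in(-.03,.03)]+[c+r@[-.14,s,.006] for s in(-.03,.03)]); print(q.round(3),proj("top",q),proj("side",q))
E
```

```text
[-0.0147 -0.0001  0.0145]
 t 38.59 p [ 0.5464 -0.1068  0.0156] F [ 0.3 -0.3 -3.4] grip 0.0575 ff 85.7
pre t 40.36 p [0.5795 0.1521 0.1806] F [ 1.1 -0.2 -3. ] grip 0.0577 ff 85.9
190 215 207 184
[[0.659 0.145 0.339]
 [0.642 0.202 0.339]
 [0.509 0.1   0.107]
 [0.492 0.158 0.107]] [[153.78057239 151.22284731]
 [129.01245298 170.30116602]
 [216.44756077 225.65408424]
 [197.92890317 241.00890473]] [[194.26117899 116.65940865]
 [174.37703917 124.55997908]
 [225.23191677 200.51274143]
 [207.82394781 208.59028171]]
```

View pics/p5.png

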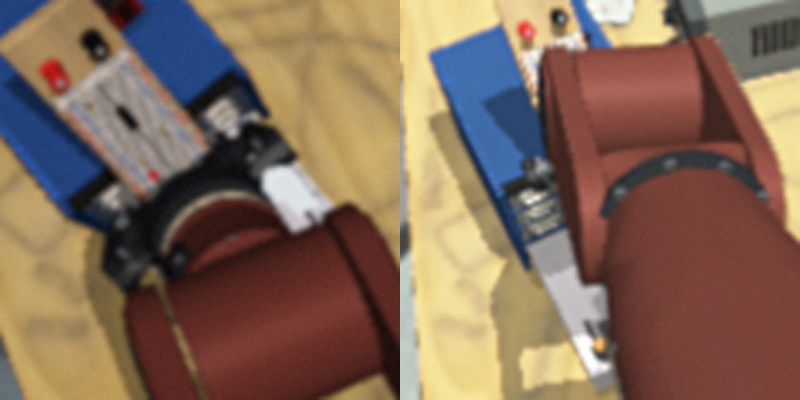

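The panel is held above the rest, circuit side out and posts up, with its head at about top (150,160). I'll check its actual pose in the grip against the model using depth, then lower it.

```bash
python3 - <<'E'
from h import *
c,r=lean(56,.010,.09)
for n in("top","side"):
    f=np.load(f"q_{n}.npz"); P=cloud(n,f["d"]); q=(P-c)@r; im=f["im"]
    m=(q[...,0]>.02)&(q[...,0]<.17)&(abs(q[...,1])<.06)&(q[...,2]>-.012)&(q[...,2]<.03)
    wood=m&(q[...,0]>.098); Q=q[wood]; print(n,"wood",len(Q),"x max",np.percentile(Q[:,0],99).round(4),"y",np.percentile(Q[:,1],[2,98]).round(4),"z(6)",np.median(Q[:,2]).round(4))
    bb=m&(q[...,0]>.03)&(q[...,0]<.085)&(abs(q[...,1])<.022); B=q[bb]; 
    if len(B)>10: print("  bb z(15)",np.median(B[:,2]).round(4),"slope deg",np.degrees(np.polyfit(B[:,0],B[:,2],1)[0]).round(2))
print(bot.observe()["clock"])
E
```

```text
top wood 664 x max 0.1404 y [-0.0291  0.0281] z(6) 0.006
  bb z(15) 0.0155 slope deg -0.48
side wood 327 x max 0.1395 y [-0.0307  0.0277] z(6) 0.0045
  bb z(15) 0.013 slope deg 0.53
40.4583
```

```bash
python3 - <<'E'
from h import *
R0=pose(56)[1]; up=lambda p:(p-C)@ex
print(lin(*pose(56,.010,.015),.12,15))
p,R=pose(56,.010,-.008); c=lin(p,R,.02,3); q=tcp(f"floor {c}"); dz=q[2]-pose(56)[0][2]; print("dz",dz)
if not c or abs(dz)>.005: raise SystemExit("check")
p,R=pose(56,-.014,0); p=p+ez*(dz+.0003); c=lin(p,R,.02,4); q=tcp(f"bar {c}"); dx=up(q)-up(pose(56)[0]); print("dx",dx)
np.save("d.npy",[dx,dz]); 
E
```

```text
False
floor True t 42.08 p [0.5809 0.1527 0.0897] F [1.5 2.3 2.7] grip 0.0578 ff 86.2
dz -0.0025476419752738233
bar True t 42.42 p [0.5795 0.1522 0.0903] F [ 2.7  0.4 -1.2] grip 0.0572 ff 86.1
dx 0.009099774279665962
```

The "bar" stop was only the floor load easing off, after 1 mm of travel. I'll push on towards the bar from here.

```bash
python3 - <<'E'
from h import *
up=lambda p:(p-C)@ex
q=tcp("now"); dz=q[2]-pose(56)[0][2]; print("dz",dz)
p,R=pose(56,-.014,0); p[2]=pose(56)[0][2]-.0018
for k in range(3):
    c=lin(p,R,.02,5); q=tcp(f"bar {c}"); dx=up(q)-up(pose(56)[0]); o=bot.observe(); fx=o["force"]@ex; print("dx",dx,"fx",fx,"dz",q[2]-pose(56)[0][2])
    if not c or fx>3.5: break
np.save("d.npy",[dx,q[2]-pose(56)[0][2]])
E
```

```text
now t 42.42 p [0.5795 0.1522 0.0903] F [ 2.7  0.4 -1.2] grip 0.0572 ff 86.1
dz -0.0019309237631836007
bar True t 43.3 p [0.566  0.1478 0.0931] F [ 3.3  1.9 -2.4] grip 0.0576 ff 85.9
dx -0.0052981890043424795 fx 3.64875743160075 dz 0.0007116365630130406
```

```bash
python3 - <<'E'
from h import *
o=st(); p,R=pose(56,-.0053,0); print("rot err deg",np.degrees(Ro.from_matrix(o["ee_rot"]@R.T).as_rotvec()).round(2),"pos err",(o["tool_pos"]-OFF*o["ee_rot"][:,2]-p).round(4), bot.observe()["joint_vel"].round(3))
bot.hold(.2); o=st("held"); print((o["tool_pos"]-OFF*o["ee_rot"][:,2]-p).round(4),np.degrees(Ro.from_matrix(o["ee_rot"]@R.T).as_rotvec()).round(2))
for n in("top","side"):
    im,d=imaging.read_camera(n); np.savez(f"s_{n}.npz",im=im,d=d)
    c,r=lean(56,-.0053,0); P=cloud(n,d); q=(P-c)@r
    m=(q[...,0]>.02)&(q[...,0]<.17)&(abs(q[...,1])<.06)&(q[...,2]>-.015)&(q[...,2]<.04)
    wood=m&(q[...,0]>.098); Q=q[wood]; print(n,len(Q),"x max",np.percentile(Q[:,0],99).round(4),"y",np.percentile(Q[:,1],[2,98]).round(4),"z(6)",np.median(Q[:,2]).round(4))
    bb=m&(q[...,0]>.03)&(q[...,0]<.085)&(abs(q[...,1])<.022); B=q[bb]; 
    if len(B)>10: print("  bb z(15)",np.median(B[:,2]).round(4),"slope",np.degrees(np.polyfit(B[:,0],B[:,2],1)[0]).round(2))
E
```

```text
t 43.3 p [0.566  0.1478 0.0931] F [ 3.3  1.9 -2.4] grip 0.0576 ff 85.9
rot err deg [ 0.15 -0.51 -0.19] pos err [ 0.0001 -0.0004  0.0007] [ 0.002  0.011 -0.005 -0.001 -0.007  0.001]
held t 43.5 p [0.5662 0.1479 0.0929] F [ 4.8  2.5 -1.9] grip 0.0575 ff 86.0
[ 0.0004 -0.0003  0.0005] [ 0.14 -0.5  -0.17]
top 532 x max 0.1432 y [-0.0294  0.028 ] z(6) 0.0125
  bb z(15) 0.0193 slope 1.92
side 303 x max 0.1421 y [-0.0317  0.0274] z(6) 0.011
  bb z(15) 0.0188 slope 1.77
```

Depth shows the panel has turned about 2 degrees steeper in the grip, so its foot is against the bar at about X = -0.2135, matching the vision estimate. Next I swing the head down about the foot until it touches the rubber edge.

```bash
cat >> h.py <<'E'
def rotfoot(p,R,deg,lift=0,X=-.2135,Z=.016):
    Q=Ro.from_rotvec(ey*np.radians(deg)).as_matrix(); v=W(X,YC,Z); return v+Q@(p-v)+lift*ez, Q@R
def look(tag,th=53,dx=-.001,dz=-.0015):
    for n in("top","side"):
        im,d=imaging.read_camera(n); np.savez(f"{tag}_{n}.npz",im=im,d=d)
        c,r=lean(th,dx,dz); P=cloud(n,d); q=(P-c)@r
        m=(q[...,0]>.02)&(q[...,0]<.17)&(abs(q[...,1])<.06)&(q[...,2]>-.02)&(q[...,2]<.04)
        Q=q[m&(q[...,0]>.098)]; B=q[m&(q[...,0]>.03)&(q[...,0]<.085)&(abs(q[...,1])<.022)]
        print(n,len(Q),"xmax",np.percentile(Q[:,0],99).round(4),"y",np.percentile(Q[:,1],[2,98]).round(4),"z(6)",np.median(Q[:,2]).round(4),"ang",th+np.degrees(np.polyfit(B[:,0],B[:,2],1)[0]).round(2) if len(B)>10 else "")
E
python3 - <<'E'
from h import *
o=bot.observe(); R=o["ee_rot"]; p=o["tool_pos"]-OFF*R[:,2]
print(lin(*rotfoot(p,R,4,.0004),.03,10)); tcp("a")
o=bot.observe(); R=o["ee_rot"]; p=o["tool_pos"]-OFF*R[:,2]
c=lin(*rotfoot(p,R,5,.0004),.02,4); tcp(f"edge {c}")
o=bot.observe(); print("turned",np.degrees(Ro.from_matrix(o["ee_rot"]@R.T).as_rotvec())@ey)
look("e")
E
```

```text
False
a t 44.0 p [0.5719 0.1493 0.0878] F [ 5.3  1.4 -0.7] grip 0.0573 ff 86.4
edge True t 44.38 p [0.5751 0.1502 0.0834] F [-4.8 -1.4  7.1] grip 0.0578 ff 87.7
turned 3.499492761829397
top 510 xmax 0.1419 y [-0.0295  0.0277] z(6) -0.0022 ang 51.01
side 261 xmax 0.1413 y [-0.0314  0.0275] z(6) -0.0038 ang
```

The head has met the edge and the panel leans at 51 degrees, as predicted. A small nudge to the bar will make sure of the foot, then I bring the head back onto the edge and release.

```bash
python3 - <<'E'
from h import *
def cur():
    o=bot.observe(); R=o["ee_rot"]; return o["tool_pos"]-OFF*R[:,2],R,o["force"]@ex
p0,R,f=cur()
for k in range(4):
    p,_,f=cur()
    if f>4: break
    c=lin(p-ex*.004-ez*.0003,R,.015,5); p,_,f=cur(); print(c,"moved",((p-p0)@ex).round(4),"fx",f.round(1)); st()
p,R,f=cur()
c=lin(*rotfoot(p,R,4,.0003),.015,4); tcp(f"edge {c}")
look("n")
E
```

```text
True moved -0.0001 fx -1.0
 t 44.69 p [0.5751 0.1502 0.0834] F [-1.  -0.1  2.5] grip 0.0573 ff 87.0
True moved -0.0001 fx -0.5
 t 44.9 p [0.5751 0.1502 0.0834] F [-0.2 -1.   1.4] grip 0.0576 ff 86.9
True moved -0.0002 fx 1.7
 t 45.11 p [0.5752 0.1501 0.0835] F [ 1.7  0.4 -0.5] grip 0.0576 ff 86.5
True moved -0.0013 fx 5.1
 t 45.41 p [0.5742 0.1497 0.0844] F [ 4.5  2.8 -3.2] grip 0.0575 ff 86.1
edge True t 45.67 p [0.575  0.15   0.0833] F [-3.7 -1.5  6.7] grip 0.0573 ff 87.5
top 511 xmax 0.1417 y [-0.0298  0.0276] z(6) -0.0024 ang 50.67
side 256 xmax 0.1413 y [-0.0315  0.0271] z(6) -0.0035 ang
```

```bash
python3 - <<'E'
from h import *
bot.command_gripper(.080); p=tcp("open"); look("o")
R=bot.observe()["ee_rot"]
print(lin(p-R[:,2]*.09,R,.1,10)); p=tcp("back")
ptp(np.array([.42,-.2,.25]),tool(-ez,-ey)); look("z"); st()
a,b=np.load("z_top.npz")["im"],np.load("z_side.npz")["im"]
u,v=proj("top",W(-.15,0,.12))[0].astype(int); u2,v2=proj("side",W(-.15,0,.12))[0].astype(int)
cv2.imwrite("pics/p6.png",np.hstack([cv2.resize(a[v-50:v+50,u-50:u+50],(400,400),interpolation=2),cv2.resize(b[v2-50:v2+50,u2-50:u2+50],(400,400),interpolation=2)]))
E
```

```text
open t 46.12 p [0.5748 0.1501 0.0827] F [-0.2  0.8  0.4] grip 0.0803 ff 0.0
top 512 xmax 0.1416 y [-0.0295  0.0276] z(6) -0.0021 ang 50.65
side 259 xmax 0.1411 y [-0.0314  0.0274] z(6) -0.0034 ang 
False
back t 47.27 p [0.5392 0.1399 0.1642] F [-0.6  0.9 -1.2] grip 0.0799 ff 0.0
top 512 xmax 0.1421 y [-0.0295  0.0276] z(6) -0.0021 ang 51.18
side 289 xmax 0.1408 y [-0.0313  0.0271] z(6) -0.0033 ang 50.15
 t 48.71 p [ 0.4201 -0.1989  0.2108] F [ 0.5 -0.3 -0.1] grip 0.0803 ff 0.0
```

View pics/p6.png

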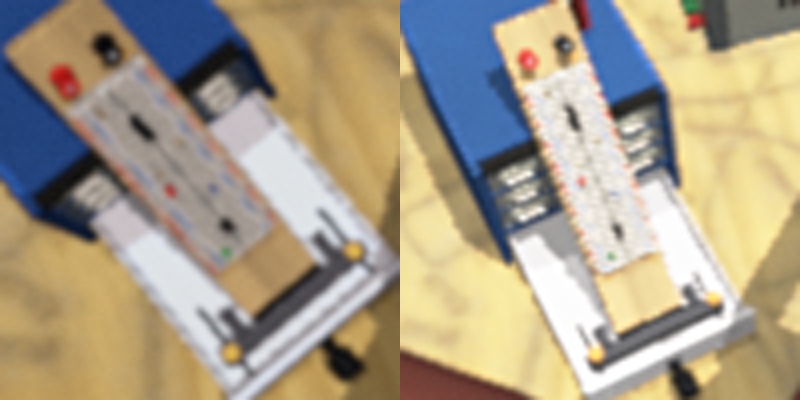

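The panel leans steadily on the edge, posts up and circuit side out. Its foot is between the horns and against the bar (top crop from (240,310) to (330,255)), and it did not move when I let go. Handing in.

```bash
python3 -c "
from h import *
print(job.close_job())"
```

```text
the job is handed in; nothing more can be done
None
```

The job is handed in at about 49 s: the rest is out to its stop and the panel leans at about 51° on the rubber edge, foot between the horns and against the bar, and I did not touch the battery, multimeter or phone.

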